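Hold a moisture meter on a wooden mortar's rim

TASK

The washed wooden mortar must be checked for dryness: pull the blue cabinet's drawer well open by its handle, lift the yellow moisture meter out of its holder, and hold it upright with its sprung steel nose wholly on the white mark on the mortar's rim, pressed lightly so that the nose is about half-way in. Finish while still holding the meter there in the gripper, touching the mortar with nothing but the nose. Do not shift the mortar, press hard on it, or disturb the other things around.

Things in the scene. Friction and masses are not known exactly. Their poses are not given: they have to be found in the camera images.
- cabinet: Blue steel cabinet, fixed, 250 deep (x) x 240 wide (y) x 160 high, with one grey-fronted drawer. Origin on the platform, 80 mm in front of (-x of) the middle of the cabinet's face; its x axis points from the drawer's front into the cabinet, z up.
- drawer (a joint): The drawer's slide: 0 shut (as at the start), 0.18 m fully open; it opens along the cabinet's -x axis, with light friction (about 2 N), and stays where it is left. Its front panel is 12 mm thick, its top edge 148 mm above the platform. The side walls end 61 mm above the platform.
- drawer_handle (a point): Middle of the drawer's steel bar handle: a round bar 10 mm thick and 100 mm long along the cabinet's y axis, 132 mm above the platform, 28 mm below the cabinet's top; 40 mm of free space between bar and drawer front. It moves with the drawer.
- meter_center (a point): Centre of the yellow meter's housing, 24 (x) x 36 (y) x 85 (z) mm, about 150 g, display on its -x face, z up. Starts upright in the drawer, axes as the cabinet's, 87 mm behind the front of the drawer's panel (75 mm behind the cabinet's face when shut), underside 48 mm above the platform, loose (2 mm play) in a black holder that hides its lowest 18 mm; lift 130 mm to clear the panel.
- nose_tip (a point): Flat lower end of the meter's nose, a steel pin 8 mm thick on the housing's axis, that projects 26 mm below the housing's underside when free (68.5 mm below the housing's centre).
- nose (a joint): How far the nose is pressed into the housing: 0 free, 0.014 m bottomed. Spring: 0.4 N to start, then 0.4 N per mm (3.2 N at half-way, 7 mm).
- mortar: Large turned wooden mortar, 4.5 kg, standing upright, 200 high, 204 across the rim; flat rim about 36 mm wide around a deep hollow. Origin at the centre of its underside.
- mark (a point): Centre of the round white painted mark, 24 mm across, on the top face of the mortar's rim, 200 mm above the platform, 83 mm from the mortar's axis along its -x axis.
- cup: Stainless cup, 72 across, 90 high, between the cabinet and the mortar; leave alone. Origin at the centre of its underside.
- pestle: Short dark wooden pestle lying between the cabinet and the mortar, 160 long (its x axis), 44 thick; leave alone. Origin under its middle.
- bowl: White enamel bowl, 150 across, 60 high; leave alone. Origin at the centre of its underside.
- jar: Orange plastic jar with a white lid, 96 across, 130 high; leave alone. Origin at the centre of its underside.
- mug: White enamel mug, 76 across, 85 high, handle along its +y axis; leave alone. Origin at the centre of its underside.
- flask: Green flask with a steel cap, 70 across, 150 high; leave alone. Origin at the centre of its underside.
There are look-alikes about, which are no part of the job. Of the things that look like the mortar, take the one that is farthest from the robot's base at the start.

How it is judged:
On the way, in this order (a step that is already met when the one before it is completed fails the run):
1. the drawer has been pulled well open (more than 120 mm) (value of joint drawer above 0.12 m), for 0.2 s.
2. the meter has been lifted clear of its holder in the gripper (height (world z) of meter_center above 0.15 m and contact force between the fingers and meter above 1 N), for 0.2 s.
At the end, for the whole second after the job is handed in: The gripper still holds the meter at rest, upright within 8 degrees, the nose's tip on the mortar's rim within 9 mm of the mark's centre, pressed in between 3 and 11 mm with a contact force of 0.8 to 8 N; the robot itself does not touch the mortar, which stands upright (horizontal distance between nose_tip and mark below 0.009 m and angle between meter_center's own z axis and vertical below 0.14 rad and height (world z) of meter_center above 0.24 m and value of joint nose between 0.003 and 0.011 m and contact force between meter and mortar between 0.8 and 8 N and contact force between the fingers and meter above 1 N and contact force between each of the arm, the fingers and mortar below 0.1 N and linear speed of meter below 0.02 m/s and angle between mortar's own z axis and vertical below 0.05 rad); the arm keeps its last pose, push and grip.
It fails at once if the mortar is shifted more than 20 mm (distance of mortar from where it was at the start of the episode above 0.02 m).
It fails at once if the meter is pressed or knocked on the mortar with more than 20 N (contact force between meter and mortar above 20 N).
It fails at once if another thing (cup, pestle, bowl, jar, mug, flask) is moved more than 30 mm (distance of any of cup, pestle, bowl, jar, mug, flask from where it was at the start of the episode above 0.03 m).
It also fails if it takes over 64 s, if anything falls off the work surface, if the arm or the gripper's body presses on something with over 40 N, if the wrist force passes 120 N, or if a joint passes its speed limit or range.

ROBOT

A 7-joint arm with a two-finger parallel gripper is mounted at the origin on the work surface. World frame = base frame: x ahead of the robot, y to its left, z up, the work surface at z = 0. Lengths are in m, angles in rad, forces in N, time in s.
With the tool pointing down it reaches from about 0.35 to 0.9 m from the base axis. Payload 8.1 kg.
Tool frame: the origin (TCP) lies between the finger pads; the fingertips stand 25 mm ahead of it and the grasp point (between the pads) lies 6 mm ahead of it (ctrl.finger_overhang is the distance from the TCP to the fingertips, in m); z points along the fingers, y is the line along which they close (so a half turn about z gives the same grasp; the last joint's range is limited). The gripper opens to 92 mm and grips with 3 to 60 N. Pads are 19 mm wide; open, the fingers measure 130 mm over their backs; the gripper's body (75 mm by 190 mm) begins 47 mm behind the grasp point.
Start: joints at [-1.306, 0.434, 0.025, 1.573, -0.012, 1.134, -0.075], TCP at [0.225, 0.583, 0.252] pointing down, gripper open.
Joint ranges: [-2.62, 2.62], [-0.44, 2.09], [-1.27, 1.32], [0.08, 2.57], [-1.32, 4.46], [0.12, 2], [-2.74, 2.74]. Speed limits (rad/s): [2.22, 2.22, 3.01, 3.01, 3.14, 3.14, 3.14].

INTERFACE

Orientations are given as a unit quaternion [x, y, z, w].
In Python, from bench import ctrl gives the robot as it stands.
- The arm moves only by the tool apply_moves, never from a script. Its arguments are lists of equal length, an entry for each row: "grip": the finger opening in mm, from 0 to 91.8; "xyz": the shift along the tool's x, y, z in units of 25 mm (1.0 is 25 mm), a list of three; "delta_rot": the turn, a rotation vector about the tool's x, y, z in units of 6 degrees (1.0 is 6 degrees), a list of three. A call has 1 to 20 rows; each row shifts and turns the commanded pose from where the row before left it, along the tool's axes as they then stand; what a row does not reach is not made up. A row lasts 1/12 s, in which the tool goes at most 41.7 mm and 7.16 degrees, less where a joint would pass 70% of its speed; a pose out of reach is approached as far as the arm can. A call is refused whole if a number of a shift passes 1 or a number of a turn 1, either way. A call with a gripper value outside its range is refused whole. The fingers move at their own pace and stop on an object; "squeeze" is the grip in N (left out, the last holds). Time passes only in rows, so rows that do not move let the fingers close. It gives the time, the measured TCP pose, the force, the opening and the grip force at its end, in the units of the state.
- ctrl.read_state(): the state, without advancing time (a new reading comes with each control period).
- ctrl.snapshot(name): name is "side" or "top" or "wrist"; returns the picture (384x512x3 uint8, blue, green, red); there is no depth.
- ctrl.camera_params(name): a dict with "fx", "fy", "cx", "cy" (pixels), "extrinsics" (4x4, takes a point from world to camera coordinates). Camera axes: x right, y down, z forward; pixel columns grow to the right and rows downward; lengths in m; the calibration is good to about 2 mm. A picture is of the moment at which its call begins: read the wrist's pose just before it. camera_params takes no time and is no camera call; for the wrist camera it gives the pose at the moment of the call.
- ctrl.finish_job(): hands the job in; it is judged then, once.
The state is a dict: "t": time; "q": joint angles; "joint_velocities": joint speeds; "effort": joint torques, N m; "position": TCP position; "ee_rot": TCP orientation; "ft_force": force on the tool from outside, world axes, zero at the start; "torque": the same for the moment, N m; "finger_gap": finger opening in m; "finger_force": force on a finger pad.
Only numpy, scipy, OpenCV 4.12 (cv2) and the standard library are available. Lean on these libraries where they do the work, as an engineer would, in place of code of your own. Each camera call takes 0.05 s, during which the arm holds its last target. There are 200 camera calls.

## Working session

There is one attempt and no reset: what is moved stays moved. The work goes in short steps, Python scripts to look and compute and a tool call to move; the robot and the scene stay as the last step left them, time stands still between calls to the robot, and variables do not carry over. Pictures are saved under pics/ and viewed, at most 10 in all, crops included, and the job is handed in when it is done.

Besides the shell and the picture viewer there is one more tool, called after "Emit:" as name(argument=value, ...) on one line, values as JSON. apply_moves: Moves the arm, as the interface text tells. Its arguments: {"type":"object","properties":{"grip":{"type":"array"},"xyz":{"type":"array"},"delta_rot":{"type":"array"},"squeeze":{"type":"number"}},"required":["grip","xyz","delta_rot"]}

```bash
mkdir -p pics; ls
python3 - <<'E'
from bench import ctrl
import cv2,numpy as np
for n in("top","side"):
    cv2.imwrite(f"pics/{n}0.png",ctrl.snapshot(n)); p=ctrl.camera_params(n); print(n,p["fx"],p["fy"],p["cx"],p["cy"]); print(np.round(p["extrinsics"],4))
s=ctrl.read_state(); print(s)
E
```

```text
pics
top 470.61067300306746 470.61067300306746 254.02330623471056 193.01212738664236
[[ 0.0098 -0.9999  0.0116 -0.0169]
 [-0.9987 -0.0104 -0.0507  0.569 ]
 [ 0.0508 -0.0111 -0.9986  1.7161]
 [ 0.      0.      0.      1.    ]]
side 347.51243588835416 347.51243588835416 257.41016730684424 188.55901203714703
[[ 0.214  -0.9768 -0.0038 -0.1325]
 [-0.9238 -0.2011 -0.3258  0.5636]
 [ 0.3175  0.0733 -0.9454  1.3406]
 [ 0.      0.      0.      1.    ]]
{'t': 0.1, 'q': array([-1.30562257,  0.43512971,  0.02497824,  1.5740289 , -0.01158701,
        1.13399328, -0.07508897]), 'joint_velocities': array([-0.00080622, -0.00058078, -0.0005382 , -0.00183273, -0.00086791,
       -0.00227571, -0.00051175]), 'effort': array([ 2.97269522e-03, -6.69135261e+01,  9.87953804e-01, -3.15149546e+01,
       -6.04758644e-02,  3.74281907e-02,  4.77173808e-05]), 'position': array([0.22460961, 0.58278097, 0.25102932]), 'ee_rot': array([ 1.82880427e-01,  9.83134909e-01, -7.04784146e-04, -5.88881058e-05]), 'ft_force': array([0.09140863, 0.11788768, 0.41790183]), 'torque': array([ 0.01457285,  0.02395673, -0.01771667]), 'finger_force': 0.0, 'finger_gap': 0.09206890383692905}
```

View pics/top0.png

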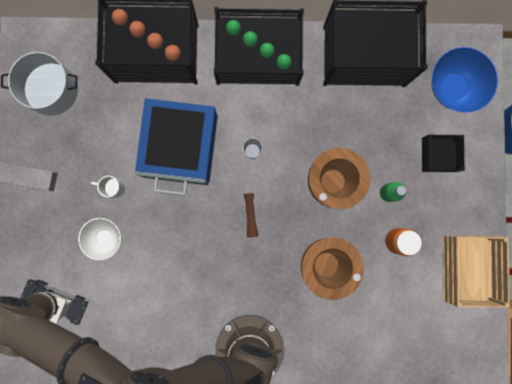

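View pics/side0.png

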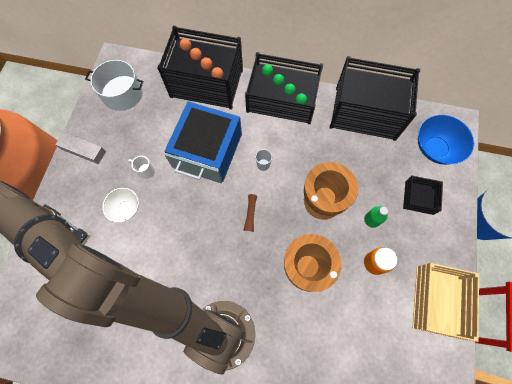

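The top view shows the cabinet at about (175,140) with its handle at (170,188). The far mortar is at (339,178) with its mark at (323,197); the near mortar at (333,268) is the look-alike. The cup is at (252,148) and the pestle at (251,215).

```bash
cat > h.py <<'E'
from bench import ctrl
import cv2,numpy as np
def ray(n,u,v,P=None):
    p=P or ctrl.camera_params(n); E=np.array(p["extrinsics"]); R=E[:3,:3]
    d=R.T@np.array([(u-p["cx"])/p["fx"],(v-p["cy"])/p["fy"],1.]); return -R.T@E[:3,3],d
def on(n,u,v,z,P=None):
    c,d=ray(n,u,v,P); return c+d*(z-c[2])/d[2]
def proj(n,X,P=None):
    p=P or ctrl.camera_params(n); E=np.array(p["extrinsics"]); c=E[:3,:3]@X+E[:3,3]
    return np.array([p["fx"]*c[0]/c[2]+p["cx"],p["fy"]*c[1]/c[2]+p["cy"]])
def two(r1,r2):
    A=[];b=[]
    for c,d in(r1,r2):
        d=d/np.linalg.norm(d);M=np.eye(3)-np.outer(d,d);A.append(M);b.append(M@c)
    return np.linalg.lstsq(np.vstack(A),np.hstack(b),rcond=None)[0]
E
python3 - <<'E'
from h import *
out=[]
for n,(u,v),(cu,cv) in(("top",(323,197),(175,145)),("side",(314,198),(203,143))):
    im=cv2.imread(f"pics/{n}0.png"); h=cv2.cvtColor(im,cv2.COLOR_BGR2HSV)
    w=cv2.inRange(h,(0,0,170),(179,70,255)); m=np.zeros_like(w); cv2.circle(m,(u,v),9,255,-1)
    M=cv2.moments(w&m,True); c=(M["m10"]/M["m00"],M["m01"]/M["m00"]); print(n,"mark",c,M["m00"],on(n,*c,.2))
    b=cv2.inRange(h,(100,120,60),(125,255,255)); m[:]=0; cv2.circle(m,(cu,cv),60,255,-1); b&=m
    k=max(cv2.findContours(b,0,2)[0],key=cv2.contourArea); r=cv2.approxPolyDP(cv2.convexHull(k),3,True)[:,0]
    print([(tuple(q.tolist()),np.round(on(n,*q,.16),3)[:2].tolist()) for q in r])
    x=im[cv-55:cv+65,cu-50:cu+50]; out.append(cv2.resize(x,(400,480),interpolation=2))
cv2.imwrite("pics/c1.png",np.hstack(out))
E
```

```text
top mark (322.57142857142856, 196.3265306122449) 49.0 [ 0.55115718 -0.23449939  0.2       ]
[((145, 99), [0.877, 0.364]), ((214, 108), [0.849, 0.129]), ((208, 180), [0.604, 0.146]), ((136, 170), [0.635, 0.389])]
side mark (314.0, 198.06060606060606) 33.0 [ 0.55172261 -0.23389384  0.2       ]
[((239, 117), [0.853, 0.13]), ((240, 135), [0.771, 0.107]), ((222, 181), [0.558, 0.129]), ((165, 152), [0.631, 0.388]), ((188, 101), [0.883, 0.363])]
```

View pics/c1.png

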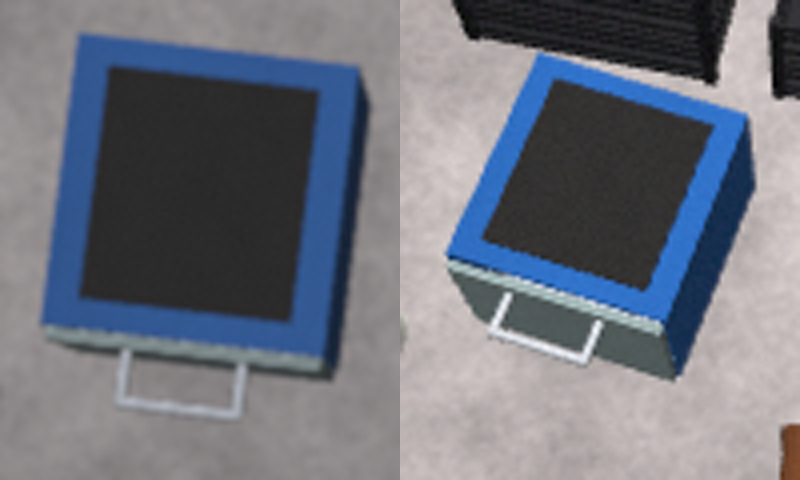

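The crop shows the bar handle from (154,191) to (185,194) in the top view and from (176,171) to (199,178) in the side view. The cabinet is yawed slightly.

Run:
```python
from h import *
for q in [(144.5,98.75),(215,107),(205.5,179),(135.5,171)]: print(on("top",*q,.16))
a=[on("top",u,v,.132) for u,v in((154.25,191),(185.25,193.75))]
b=[on("side",u,v,.132) for u,v in((176,171.25),(199,178))]
print(a,b,np.mean(a,0),np.mean(b,0))
d=a[0]-a[1];print(np.degrees(np.arctan2(-d[0],d[1])))
# mortar axis: rim outline
im=cv2.imread("pics/top0.png");h=cv2.cvtColor(im,cv2.COLOR_BGR2HSV)
w=cv2.inRange(h,(5,80,50),(22,255,255));m=np.zeros_like(w);cv2.circle(m,(339,178),38,255,-1)
k=max(cv2.findContours(w&m,0,2)[0],key=cv2.contourArea);(u,v),r=cv2.minEnclosingCircle(k);print(u,v,r,on("top",u,v,.2))
print("cup",on("top",252,146,.09),"pestle",on("top",249,194,.03),on("top",252,237,.03))
from scipy.spatial.transform import Rotation as R
print(R.from_quat(ctrl.read_state()["ee_rot"]).as_matrix().round(3))
p=ctrl.camera_params("wrist");s=ctrl.read_state();E=np.linalg.inv(p["extrinsics"]);T=R.from_quat(s["ee_rot"]).as_matrix()
print(p["fx"],T.T@(E[:3,3]-s["position"]),(T.T@E[:3,:3]).round(3))
```

```text
[0.87816012 0.36527132 0.16      ]
[0.85286125 0.12588692 0.16      ]
[0.60733376 0.15443314 0.16      ]
[0.63181264 0.39018169 0.16      ]
[array([0.56654017, 0.3314615 , 0.132     ]), array([0.55822115, 0.22546414, 0.132     ])] [array([0.56849719, 0.32902718, 0.132     ]), array([0.56003384, 0.22920901, 0.132     ])] [0.56238066 0.27846282 0.132     ] [0.56426552 0.2791181  0.132     ]
-4.487560277660143
338.8005065917969 178.47409057617188 31.021333694458008 [ 0.61058567 -0.28792273  0.2       ]
cup [ 0.73162663 -0.00150223  0.09      ] pestle [0.56458536 0.00732097 0.03      ] [ 0.4085561  -0.00517098  0.03      ]
[[-0.933  0.36  -0.   ]
 [ 0.36   0.933 -0.001]
 [-0.    -0.001 -1.   ]]
341.08348932257155 [ 0.07354378  0.00085355 -0.13282318] [[ 0.001 -0.962 -0.273]
 [ 1.     0.001  0.   ]
 [-0.    -0.273  0.962]]
```

Emit:
apply_moves(grip=[60,40,34,34,34,34,34,34,34,34,34,34,34], xyz=[[0,0,0],[0,0,0],[0,0,0],[0,0,0],[0,0,0],[0,0,0],[0,0,0],[0,0,0],[0,0,0],[0,0,0],[0,0,0],[0,0,0],[0,0,0]], delta_rot=[[0,0,1],[0,0,1],[0,0,1],[0,0,1],[0,0,1],[0,0,1],[0,0,1],[0,0,1],[0,0,1],[0,0,1],[0,0,1],[0,0,1],[0,0,0.47]])

```text
t: 1.18
position: [0.2245, 0.583, 0.2512]
ee_rot: [0.745, 0.668, -0.0, 0.0]
ft_force: [1.1, 0.8, 0.9]
finger_gap: 0.0339
finger_force: 0.0
```

Emit:
apply_moves(grip=[34,34,34,34,34,34,34,34,34,34,34,34,34,34,34,34,34], xyz=[[-0.7,0.97,0],[-0.7,0.97,0],[-0.7,0.97,0],[-0.7,0.97,0],[-0.7,0.97,0],[-0.7,0.97,0],[-0.7,0.97,0],[-0.7,0.97,0],[-0.7,0.97,0],[-0.7,0.97,0],[-0.7,0.97,0],[-0.7,0.97,0],[-0.7,0.97,0],[-0.7,0.97,0],[-0.7,0.97,0],[0,0,0],[0,0,0]], delta_rot=[[0,0,0],[0,0,0],[0,0,0],[0,0,0],[0,0,0],[0,0,0],[0,0,0],[0,0,0],[0,0,0],[0,0,0],[0,0,0],[0,0,0],[0,0,0],[0,0,0],[0,0,0],[0,0,0],[0,0,0]])

```text
t: 2.6
position: [0.5607, 0.2825, 0.2513]
ee_rot: [0.744, 0.668, -0.0, 0.0]
ft_force: [0.2, 0.8, -0.3]
finger_gap: 0.034
finger_force: 0.0
```

```bash
cat >> h.py <<'E'
from scipy.spatial.transform import Rotation as R
def to(target):
    "shift to the target in tool axes, units of 25 mm"
    s=ctrl.read_state();T=R.from_quat(s["ee_rot"]).as_matrix()
    print("t",round(s["t"],2),"pos",s["position"].round(4),"yang",np.degrees(np.arctan2(T[1,1],T[0,1])).round(2),"z",T[:,2].round(4),"gap",round(s["finger_gap"],4),"ff",round(s["finger_force"],1),"ft",s["ft_force"].round(1))
    print("units",(T.T@(np.array(target)-s["position"])/.025).round(3))
E
python3 - <<'E'
from h import *
to([.563,.2785,.146])
p=ctrl.camera_params("wrist");im=ctrl.snapshot("wrist");cv2.imwrite("pics/w1.png",im)
print(proj("wrist",np.array([.563,.2785,.132])))
E
```

```text
t 2.6 pos [0.5607 0.2825 0.2513] yang -6.13 z [-1.0e-04 -1.1e-03 -1.0e+00] gap 0.034 ff 0.0 ft [ 0.2  0.8 -0.3]
units [-0.146  0.107  4.213]
[260.43663151 194.54275318]
```

View pics/w1.png

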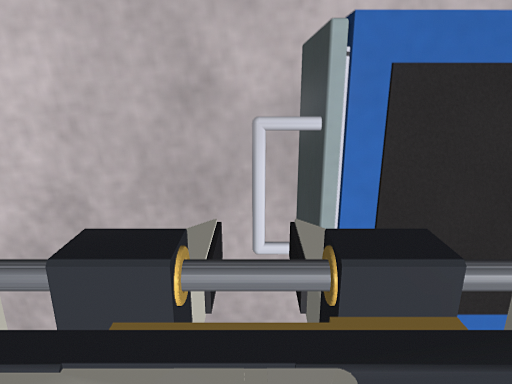

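The bar is seen at column 259, rows 120–250, which agrees with the estimate. It lies between the open fingers, so I'll go down, grip and pull.

Emit:
apply_moves(squeeze=15, grip=[34,34,34,34,34,34,34,34,5,5,5,5,5], xyz=[[-0.15,0.08,0],[0,0,0.7],[0,0,0.7],[0,0,0.7],[0,0,0.7],[0,0,0.7],[0,0,0.7],[0,0,0],[0,0,0],[0,0,0],[0,0,0],[0,0,0],[0,0,0]], delta_rot=[[0,0,0],[0,0,0],[0,0,0],[0,0,0],[0,0,0],[0,0,0],[0,0,0],[0,0,0],[0,0,0],[0,0,0],[0,0,0],[0,0,0],[0,0,0]])

```text
t: 3.73
position: [0.5619, 0.2812, 0.148]
ee_rot: [0.742, 0.67, 0.001, 0.0]
ft_force: [0.1, 0.7, 5.1]
finger_gap: 0.0091
finger_force: 15.0
```

Emit:
apply_moves(grip=[5,5,5,5,5,5,5,5,5,5,5,5,5,5,5], xyz=[[0,-0.2,0],[0,-0.5,0],[0,-0.6,0],[0,-0.6,0],[0,-0.6,0],[0,-0.6,0],[0,-0.6,0],[0,-0.6,0],[0,-0.6,0],[0,-0.6,0],[0,-0.6,0],[0,-0.4,0],[0,-0.2,0],[0,0,0],[0,0,0]], delta_rot=[[0,0,0],[0,0,0],[0,0,0],[0,0,0],[0,0,0],[0,0,0],[0,0,0],[0,0,0],[0,0,0],[0,0,0],[0,0,0],[0,0,0],[0,0,0],[0,0,0],[0,0,0]])

```text
t: 4.98
position: [0.3942, 0.2994, 0.1478]
ee_rot: [0.742, 0.67, 0.001, -0.001]
ft_force: [-1.3, 3.2, 8.0]
finger_gap: 0.0094
finger_force: 15.0
```

Emit:
apply_moves(grip=[34,34,34,34,34,34,34,34,34,34,34,34], xyz=[[0,0,0],[0,0,0],[0,0,0],[0,0,-0.3],[0,0,-0.7],[0,0,-0.7],[0,0,-0.7],[0,0,-0.7],[0,0,-0.7],[0,0,-0.7],[0,0,0],[0,0,0]], delta_rot=[[0,0,0],[0,0,0],[0,0,0],[0,0,0],[0,0,0],[0,0,0],[0,0,0],[0,0,0],[0,0,0],[0,0,0],[0,0,0],[0,0,0]])

```text
t: 5.98
position: [0.3949, 0.2981, 0.2601]
ee_rot: [0.743, 0.67, 0.001, -0.0]
ft_force: [0.1, 0.9, 0.2]
finger_gap: 0.034
finger_force: 0.0
```

Run:
```python
from h import *
cx=np.array([.9947,-.1028,0])
s=ctrl.read_state();h=s["position"]; 
m=np.array([.6196,.2723,0])-cx*(np.dot(np.array([.6196,.2723,0])-h,cx)-.057-.075)
print(m); m[2]=.25; to(m)
t=ctrl.snapshot("top");w=ctrl.snapshot("wrist")
a=cv2.resize(t[140:260,115:235],(380,380),interpolation=2);cv2.imwrite("pics/w2.png",np.hstack([a,cv2.resize(w,(400,300))[:300] if 0 else cv2.copyMakeBorder(cv2.resize(w,(400,300)),0,80,0,0,0)]))
cv2.imwrite("pics/top2.png",t);cv2.imwrite("pics/wr2.png",w)
```

```text
[0.52597417 0.28197602 0.        ]
t 5.98 pos [0.3949 0.2981 0.2601] yang -5.91 z [ 0.0012  0.0014 -1.    ] gap 0.034 ff 0.0 ft [0.1 0.9 0.2]
units [-0.102  5.28   0.411]
```

View pics/w2.png

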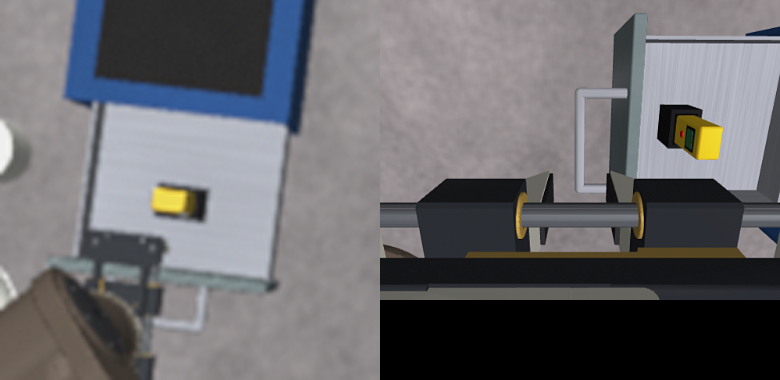

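The drawer is open, with the yellow meter at about (167,203) in the top crop. In the wrist view its bright top face is at about (422,179) in full-picture pixels. Next I measure it by colour.

Run:
```python
from h import *
for n,f in(("top","top2"),("wrist","wr2")):
    im=cv2.imread(f"pics/{f}.png");h=cv2.cvtColor(im,cv2.COLOR_BGR2HSV)
    w=cv2.inRange(h,(20,120,90),(35,255,255)) if n=="top" else cv2.inRange(h,(20,120,225),(35,255,255))
    k=max(cv2.findContours(w,0,2)[0],key=cv2.contourArea);r=cv2.minAreaRect(k);b=cv2.boxPoints(r)
    P=[on(n,*q,.133) for q in b];print(n,cv2.contourArea(k),np.round(r[0],1),r[1:],on(n,*r[0],.133).round(4),[np.linalg.norm(P[i]-P[i-1]).round(4) for i in range(2)], np.round(P,3)[:,:2].tolist())
    if n=="wrist":
        y,x=map(int,r[0][::-1]);print(h[y,x-40:x+40:4,2].tolist(),h[y,x-40:x+40:4,0].tolist())
```

```text
top 71.0 [169. 203.] ((11.7669677734375, 7.8446455001831055), 11.309932708740234) [0.526  0.2802 0.133 ] [np.float64(0.0402), np.float64(0.0267)] [[0.517, 0.302], [0.543, 0.298], [0.535, 0.258], [0.509, 0.263]]
wrist 985.5 [423.  183.1] ((26.04729461669922, 43.288124084472656), 7.125016689300537) [0.5257 0.2861 0.133 ] [np.float64(0.0212), np.float64(0.035)] [[0.514, 0.271], [0.517, 0.306], [0.537, 0.301], [0.535, 0.266]]
[99, 101, 17, 49, 73, 113, 116, 228, 238, 239, 240, 240, 241, 244, 194, 194, 189, 193, 190, 195] [24, 23, 21, 70, 69, 24, 24, 24, 26, 26, 26, 26, 26, 26, 115, 114, 116, 116, 116, 114]
```

Emit:
apply_moves(squeeze=30, grip=[34,34,34,34,34,34,34,70,70], xyz=[[0,0.75,0],[0,0.75,0],[0,0.75,0],[0,0.75,0],[0,0.75,0],[0,0.75,0],[0,0.75,0],[0,0,0],[0,0,0]], delta_rot=[[0,0,0],[0,0,0],[0,0,0],[0,0,0],[0,0,0],[0,0,0],[0,0,0],[0,0,0],[0,0,0]])

```text
t: 6.83
position: [0.5253, 0.2836, 0.2578]
ee_rot: [0.743, 0.669, -0.001, 0.0]
ft_force: [-0.1, -0.5, -0.0]
finger_gap: 0.0432
finger_force: 0.0
```

Emit:
apply_moves(grip=[70,70,70,70,70,70,70,70,70,70,70,70,70,70,70,70,70], xyz=[[0,0,0],[0,0,0],[0,0,0],[0,0,0],[0,0,0],[0,0,0],[0,0,0],[0,0,0],[0,0,0],[0,0,0],[0,0,0],[0,0,0],[0,0,0],[0,0,0],[0,0,0],[0,0,0],[0,0,0]], delta_rot=[[0,0,-1],[0,0,-1],[0,0,-1],[0,0,-1],[0,0,-1],[0,0,-1],[0,0,-1],[0,0,-1],[0,0,-1],[0,0,-1],[0,0,-1],[0,0,-1],[0,0,-1],[0,0,-1],[0,0,-1],[0,0,0],[0,0,0]])

```text
t: 8.25
position: [0.5242, 0.2846, 0.2588]
ee_rot: [0.053, 0.999, -0.0, -0.001]
ft_force: [0.6, -0.1, 0.6]
finger_gap: 0.0698
finger_force: 0.0
```

Run:
```python
from h import *
to([.526,.283,.111]); print(ctrl.read_state()["q"].round(2))
w=ctrl.snapshot("wrist");cv2.imwrite("pics/wr3.png",w)
h=cv2.cvtColor(w,cv2.COLOR_BGR2HSV);m=cv2.inRange(h,(20,120,225),(35,255,255))
k=max(cv2.findContours(m,0,2)[0],key=cv2.contourArea);r=cv2.minAreaRect(k);print(r,on("wrist",*r[0],.133).round(4),[on("wrist",*q,.133).round(3)[:2].tolist() for q in cv2.boxPoints(r)])
```

```text
t 8.25 pos [0.5242 0.2846 0.2588] yang 83.96 z [-1.1e-03 -2.0e-04 -1.0e+00] gap 0.0698 ff 0.0 ft [ 0.6 -0.1  0.6]
units [-0.084 -0.054  5.913]
[-0.67  0.38  0.12  1.64 -0.05  1.12  0.92]
((256.0, 186.5), (23.0, 38.0), 90.0) [0.5263 0.2858 0.133 ] [[0.515, 0.272], [0.519, 0.302], [0.537, 0.3], [0.534, 0.27]]
```

View pics/wr3.png

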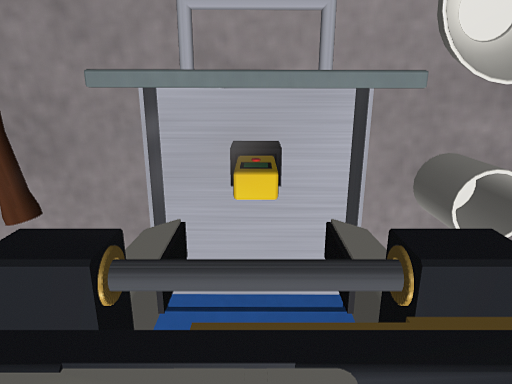

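The meter sits at (256,178), centred between the fingers and aligned. I'll go down, grip, and then check.

Emit:
apply_moves(squeeze=30, grip=[70,70,70,70,70,70,70,70,70,70,70,20,20,20,20,20,20,20], xyz=[[-0.08,0,0.6],[0,0,0.6],[0,0,0.6],[0,0,0.6],[0,0,0.6],[0,0,0.6],[0,0,0.6],[0,0,0.6],[0,0,0.6],[0,0,0.45],[0,0,0],[0,0,0],[0,0,0],[0,0,0],[0,0,0],[0,0,0],[0,0,0],[0,0,0]], delta_rot=[[0,0,0],[0,0,0],[0,0,0],[0,0,0],[0,0,0],[0,0,0],[0,0,0],[0,0,0],[0,0,0],[0,0,0],[0,0,0],[0,0,0],[0,0,0],[0,0,0],[0,0,0],[0,0,0],[0,0,0],[0,0,0]])

```text
t: 9.8
position: [0.5274, 0.2844, 0.1135]
ee_rot: [0.052, 0.999, 0.0, 0.0]
ft_force: [-0.7, -0.5, 3.3]
finger_gap: 0.0358
finger_force: 30.0
```

Emit:
apply_moves(grip=[20,20,20,20,20,20,20,20,20,20,20,20,20,20,20,20], xyz=[[0,0,-0.3],[0,0,-0.6],[0,0,-0.7],[0,0,-0.7],[0,0,-0.7],[0,0,-0.7],[0,0,-0.7],[0,0,-0.7],[0,0,-0.7],[0,0,-0.7],[0,0,-0.7],[0,0,-0.7],[0,0,-0.7],[0,0,-0.5],[0,0,0],[0,0,0]], delta_rot=[[0,0,0],[0,0,0],[0,0,0],[0,0,0],[0,0,0],[0,0,0],[0,0,0],[0,0,0],[0,0,0],[0,0,0],[0,0,0],[0,0,0],[0,0,0],[0,0,0],[0,0,0],[0,0,0]])

```text
t: 11.13
position: [0.5272, 0.2842, 0.3409]
ee_rot: [0.051, 0.999, 0.0, 0.0]
ft_force: [-0.7, -1.2, -1.9]
finger_gap: 0.0362
finger_force: 30.0
```

Run:
```python
from h import *
to([.5514,-.2342,.34])
w=ctrl.snapshot("wrist");cv2.imwrite("pics/wr4.png",w)
```

```text
t 11.13 pos [0.5272 0.2842 0.3409] yang 84.1 z [ 9.e-04  6.e-04 -1.e+00] gap 0.0362 ff 30.0 ft [-0.7 -1.2 -1.9]
units [ -3.097 -20.528   0.024]
```

View pics/wr4.png

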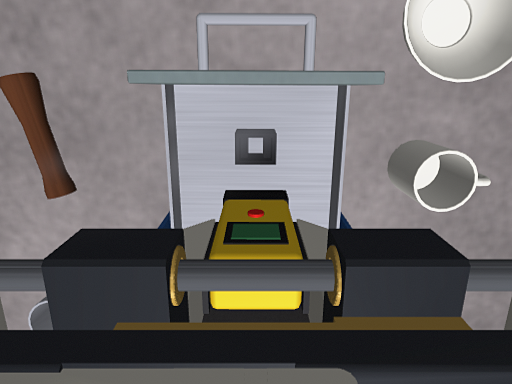

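The meter is held squarely, and the empty holder shows at (255,146). I'll carry it towards the mark.

Emit:
apply_moves(grip=[20,20,20,20,20,20,20,20,20,20,20,20,20,20,20,20,20,20,20,20], xyz=[[0,-0.3,0],[0,-0.6,0],[0,-0.9,0],[0,-1,0],[0,-1,0],[0,-1,0],[0,-1,0],[0,-1,0],[0,-1,0],[0,-1,0],[0,-1,0],[0,-1,0],[0,-1,0],[0,-1,0],[0,-1,0],[0,-1,0],[0,-0.8,0],[0,-0.4,0],[0,0,0],[0,0,0]], delta_rot=[[0,0,0],[0,0,0],[0,0,0],[0,0,0],[0,0,0],[0,0,0],[0,0,0],[0,0,0],[0,0,0],[0,0,0],[0,0,0],[0,0,0],[0,0,0],[0,0,0],[0,0,0],[0,0,0],[0,0,0],[0,0,0],[0,0,0],[0,0,0]])

```text
t: 12.85
position: [0.4855, -0.1135, 0.3402]
ee_rot: [0.052, 0.999, 0.0, -0.0]
ft_force: [-0.2, -0.2, -1.2]
finger_gap: 0.0359
finger_force: 30.0
```

Run:
```python
from h import *
to([.5514,-.2342,.34]); print(ctrl.read_state()["q"].round(2), proj("wrist",np.array([.5514,-.2342,.2])))
```

```text
t 12.85 pos [ 0.4855 -0.1135  0.3402] yang 84.04 z [-5.e-04  7.e-04 -1.e+00] gap 0.0359 ff 30.0 ft [-0.2 -0.2 -1.2]
units [-3.122e+00 -4.529e+00  2.000e-03]
[-0.17  0.16  0.35  1.75 -0.06  1.24  1.66] [127.05837918 264.15370101]
```

Emit:
apply_moves(grip=[20,20,20,20,20,20,20,20,20,20], xyz=[[-0.4,-0.4,0],[-0.75,-0.6,0],[-0.75,-0.6,0],[-0.75,-0.6,0],[-0.75,-0.6,0],[-0.75,-0.6,0],[-0.75,-0.6,0],[-0.7,-0.5,0],[0,0,0],[0,0,0]], delta_rot=[[0,0,0],[0,0,0],[0,0,0],[0,0,0],[0,0,0],[0,0,0],[0,0,0],[0,0,0],[0,0,0],[0,0,0]])

```text
t: 13.68
position: [0.6145, -0.2385, 0.3392]
ee_rot: [0.051, 0.999, 0.0, -0.001]
ft_force: [-0.6, 0.3, -0.9]
finger_gap: 0.0362
finger_force: 30.0
```

Run:
```python
from h import *
pm=proj("wrist",np.array([.5514,-.2342,.2])); print(pm)
w=ctrl.snapshot("wrist");cv2.imwrite("pics/wr5.png",w);h=cv2.cvtColor(w,cv2.COLOR_BGR2HSV)
m=cv2.inRange(h,(0,0,170),(179,70,255));z=np.zeros_like(m);cv2.circle(z,tuple(int(a) for a in pm),35,255,-1);m&=z
k=max(cv2.findContours(m,0,2)[0],key=cv2.contourArea);M=cv2.moments(k);c=(M["m10"]/M["m00"],M["m01"]/M["m00"]);print(c,M["m00"],cv2.boundingRect(k),on("wrist",*c,.2))
to([*on("wrist",*c,.2)[:2],.34])
```

```text
[251.39422087 101.45393026]
(251.9899057873486, 99.61664423508299) 743.0 (237, 84, 31, 32) [ 0.54967123 -0.2331241   0.2       ]
t 13.73 pos [ 0.614  -0.2381  0.3396] yang 84.19 z [-0.0013  0.0013 -1.    ] gap 0.0357 ff 30.0 ft [-0.1  0.6 -1.2]
units [ 2.58  -0.063 -0.012]
```

View pics/wr5.png

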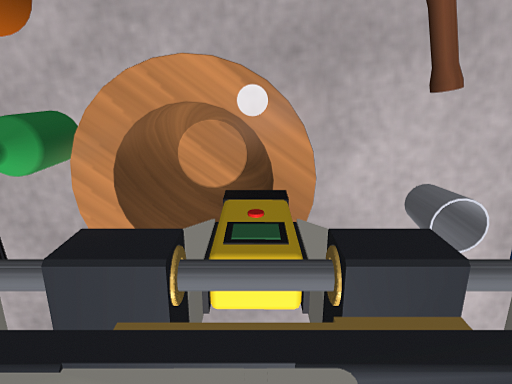

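The mark is at (252,100), and its computed position agrees with the static cameras to within 2 mm. I'll move over it and go down to just above the rim.

Emit:
apply_moves(grip=[20,20,20,20,20,20,20,20,20,20,20,20], xyz=[[0.4,0,0],[0.5,0,0],[0.5,-0.09,0],[0.5,0,0],[0.4,0,0],[0.2,0,0],[0,0,0.4],[0,0,0.4],[0,0,0.4],[0,0,0.3],[0,0,0.1],[0,0,0]], delta_rot=[[0,0,0],[0,0,0],[0,0,0],[0,0,0],[0,0,0],[0,0,0],[0,0,0],[0,0,0],[0,0,0],[0,0,0],[0,0,0],[0,0,0]])

```text
t: 14.73
position: [0.5511, -0.2355, 0.299]
ee_rot: [0.051, 0.999, 0.0, -0.001]
ft_force: [-0.4, -0.2, -1.8]
finger_gap: 0.036
finger_force: 30.0
```

Run:
```python
from h import *
to([.5515,-.2338,.2845])
t=ctrl.snapshot("side");w=ctrl.snapshot("top")
print(proj("side",np.array([.551,-.234,.2])),proj("top",np.array([.551,-.234,.2])))
f=lambda i,n:cv2.resize(i[150:240,n:n+80],(400,450),interpolation=2)
cv2.imwrite("pics/s6.png",np.hstack([f(t,275),f(w,280)]))
```

```text
t 14.73 pos [ 0.5511 -0.2355  0.299 ] yang 84.11 z [-2.3e-03  5.0e-04 -1.0e+00] gap 0.036 ff 30.0 ft [-0.4 -0.2 -1.8]
units [-0.01   0.067  0.578]
[313.9967298  198.24515934] [322.4196563  196.37273863]
```

View pics/s6.png

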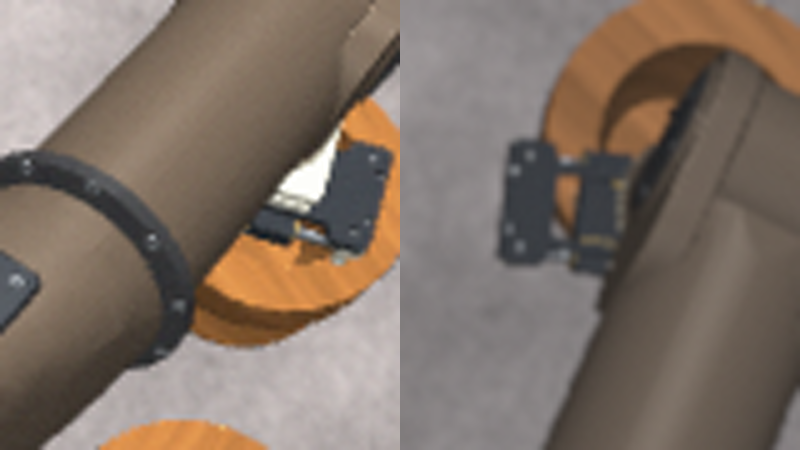

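The arm hides the nose in both static views, so I'll rely on the numbers and press down in small steps while watching the force.

Emit:
apply_moves(grip=[20,20,20,20,20,20], xyz=[[0,0.06,0.1],[0,0,0.1],[0,0,0.1],[0,0,0.05],[0,0,0],[0,0,0]], delta_rot=[[0,0,0],[0,0,0],[0,0,0],[0,0,0],[0,0,0],[0,0,0]])

```text
t: 15.33
position: [0.5516, -0.2342, 0.2918]
ee_rot: [0.051, 0.999, 0.0, 0.0]
ft_force: [-0.1, 0.3, 0.4]
finger_gap: 0.0359
finger_force: 30.0
```

Emit:
apply_moves(grip=[20,20,20,20,20], xyz=[[0,0,0.08],[0,0,0.07],[0,0,0.05],[0,0,0],[0,0,0]], delta_rot=[[0,0,0],[0,0,0],[0,0,0],[0,0,0],[0,0,0]])

```text
t: 15.75
position: [0.5516, -0.2342, 0.2868]
ee_rot: [0.051, 0.999, 0.0, 0.0]
ft_force: [-0.3, 1.2, 1.3]
finger_gap: 0.0361
finger_force: 30.0
```

Run:
```python
from h import *
import time
f=[]
for i in range(6):
    ctrl.snapshot("top"); f.append(ctrl.read_state()["ft_force"][2])
print(np.round(f,2)); to([.5515,-.2338,.2845])
```

```text
[1.09 1.29 2.07 1.45 1.14 1.42]
t 16.05 pos [ 0.5516 -0.2342  0.2868] yang 84.1 z [ 3.e-04 -0.e+00 -1.e+00] gap 0.0358 ff 30.0 ft [ 0.8 -0.1  1.4]
units [0.005 0.016 0.094]
```

The contact force is about 2.7 N, so the nose is about 5.8 mm in. A small further press brings it to half-way.

Emit:
apply_moves(grip=[20,20,20,20,20,20,20,20], xyz=[[0,0,0.05],[0,0,0],[0,0,0],[0,0,0],[0,0,0],[0,0,0],[0,0,0],[0,0,0]], delta_rot=[[0,0,0],[0,0,0],[0,0,0],[0,0,0],[0,0,0],[0,0,0],[0,0,0],[0,0,0]])

```text
t: 16.72
position: [0.5516, -0.2342, 0.2855]
ee_rot: [0.051, 0.999, -0.0, 0.0]
ft_force: [1.8, -0.3, 1.8]
finger_gap: 0.0362
finger_force: 30.0
```

Run:
```python
from h import *
f=[]
for i in range(6):
    w=ctrl.snapshot("wrist"); f.append(ctrl.read_state()["ft_force"])
print(np.mean(f,0).round(2)); to([.5515,-.2338,.2855]); cv2.imwrite("pics/wr7.png",w)
```

```text
[ 1.16 -0.06  2.19]
t 17.02 pos [ 0.5515 -0.2342  0.2855] yang 84.1 z [ 2.e-04  0.e+00 -1.e+00] gap 0.0363 ff 30.0 ft [0.8 0.  2.2]
units [0.004 0.016 0.001]
```

View pics/wr7.png

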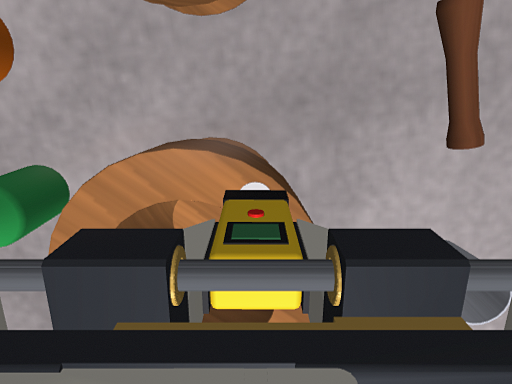

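The mark's near edge shows above the meter at (255,182), laterally centred on the meter. I'll check what that gives, and hand in if it's consistent.

Run:
```python
from h import *
e=on("wrist",255,182,.2);s=ctrl.read_state();T=R.from_quat(s["ee_rot"]).as_matrix()
d=T.T@(e-s["position"]);print("mark centre rel. TCP in tool x,y mm",(d[0]-.012)*1e3,d[1]*1e3)
if abs(d[0]-.012)<.0045 and abs(d[1])<.004: print(ctrl.finish_job())
```

```text
mark centre rel. TCP in tool x,y mm 0.9597136019169825 0.6672839523772609
the job is handed in; nothing more can be done
None
```

The job is handed in: the meter was held upright by the gripper on the mark, centred to about 1 mm by the wrist camera, with the nose pressed about half-way in (roughly 3.4 N, estimated from the wrist force); no verdict came back.

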